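Snap the spray head onto the misting riser, aimed at the planted pot

ROBOT

A 6-joint arm with a two-finger parallel gripper is mounted at the origin on the work surface. World frame = base frame: x ahead of the robot, y to its left, z up, the work surface at z = 0. Lengths are in m, angles in degrees, forces in N, time in s.
With the tool pointing down it reaches from about 0.275 to 0.75 m from the base axis. Payload 10.2 kg.
Tool frame: the origin (TCP) lies between the finger pads, 19 mm behind the fingertips; this is the grasp point; z points along the fingers, y is the line along which they close (so a half turn about z gives the same grasp; the last joint's range is limited). The gripper opens to 85 mm and grips with 20 to 120 N. Pads are 22 mm wide; open, the fingers measure 114 mm over their backs; the gripper's body (76 mm by 85 mm) begins 54 mm behind the grasp point. The pads swing forward as they close: fully open they stand 13 mm farther back than shut.
Start: joints at [54.58, 17.928, 85.812, -0, 76.261, -12.8], TCP at [0.202, 0.485, 0.25] pointing down, gripper open.
Joint ranges: [-168.41, 168.41], [-55.51, 124.54], [10.69, 146.95], [-70.63, 250.63], [1, 178], [-165.06, 165.06]. Speed limits (degrees/s): [136.94, 136.94, 172.46, 180, 180, 180].

INTERFACE

Orientations are given as a 3x3 rotation matrix whose columns are the frame's x, y, z axes.
In Python, from rig import * gives the robot as it stands.
- The arm moves only by the tool send_rows, never from a script. Its argument "increments" is a list of rows, each a list of 2 entries, a list of its own where there are three numbers: the shift along the world's x, y, z in m, then the turn, a rotation vector about the world's x, y, z in rad. In form: [[[dx, dy, dz], [ax, ay, az]], ...]. A call has 1 to 20 rows; each row shifts and turns the commanded pose from where the row before left it; what a row does not reach is not made up. A row lasts 1/10 s, in which the tool goes at most 50 mm and 8.59 degrees, less where a joint would pass 70% of its speed; a pose out of reach is approached as far as the arm can. A call with a gripper value outside its range is refused whole. "fingers" is the finger opening in m, from 0 to 0.0854, set as the call begins (left out, the last holds). The fingers move at their own pace and stop on an object; the grip force is fixed at half the most. Time passes only in rows, so rows that do not move let the fingers close. It gives the time, the measured TCP pose, the force, the opening and the grip force at its end, in the units of the state.
- observe(): the state, without advancing time (a new reading comes with each control period).
- grab_frame(name): name is "scene" or "side" or "wrist"; returns the picture (384x512x3 uint8, blue, green, red); there is no depth.
- calibration(name): a dict with "fx", "fy", "cx", "cy" (pixels), "dist_coeffs" ([k1, k2, p1, p2, k3] as OpenCV has them; the pictures are not rectified), "rvec" (rotation vector, rad) and "tvec" (3), from world to camera coordinates, as OpenCV has them; the wrist camera has in their place "T_tool_cam" (4x4, takes a point from camera to tool coordinates, whose origin is the TCP and whose axes are the flange's). Camera axes: x right, y down, z forward; pixel columns grow to the right and rows downward; lengths in m; the calibration is good to about 2 mm. A picture is of the moment at which its call begins: read the wrist's pose just before it. calibration takes no time and is no camera call.
- hand_in(): hands the job in; it is judged then, once.
The state is a dict: "time": time; "q": joint angles; "qd": joint speeds; "effort": joint torques, N m; "position": TCP position; "tool_rot": TCP orientation; "force": force on the tool from outside, world axes, zero at the start; "torque": the same for the moment, N m; "width": finger opening in m; "grasp_force": force on a finger pad.
Only numpy, scipy, OpenCV 4.12 (cv2) and the standard library are available. Lean on these libraries where they do the work, as an engineer would, in place of code of your own. Each camera call takes 0.05 s, during which the arm holds its last target. There are 200 camera calls.

TASK

Take the push-fit spray head out of the green tray, hold it level and steady just over the stud of the riser pipe with its nozzle aimed squarely at the planted white pot, then press it straight down until it clicks and sits fully home on the pipe's shoulder, still aimed at that pot. Do not stop at the click: keep hold of the head and keep pressing it down firmly, and finish like that, gripping and pressing, without letting go. Leave the pots, jar, brush and tray where they stand.

Things in the scene. Friction and masses are not known exactly. Their poses are not given: they have to be found in the camera images.
- head: Push-fit spray head, the loose part to fit: upright round black plastic barrel, 36 mm across, 56 mm tall, about 90 g, standing mouth down in the tray. Origin: centre of its underside (mouth rim); z up the barrel's axis, x along the nozzle. Below it is an open socket: mouth bore 20 mm with a lip 4 mm high, above that 28 mm wide, 32 mm deep in all.
- head_grip (a point): Point on the head's axis, 33 mm above its underside: a good place for the TCP, fingers from above. Here two flat grey grip faces, 24 mm wide, stand 37 mm apart at y = -18.5 and +18.5 mm in the head's frame, from 10 to 52 mm above its underside. Grip them with 60 N or more, so that the head does not slide in the fingers.
- nozzle_tip (a point): Centre of the nozzle's outlet, 52 mm from the head's axis along its +x, 41 mm above its underside. The nozzle, at most 19 mm thick, with a brass end, sticks out sideways from the barrel and sprays along the head's +x.
- riser: Riser pipe, fixed upright on the bench: steel flange 84 mm across and 6 mm thick with four screws, grey standpipe 27 mm thick with a nut, a shoulder 35 mm across whose flat top is 100 mm above the bench, and on that a white split snap stud 30 mm tall. Origin: on the axis at bench level; z up.
- riser_seat (a point): Centre of the shoulder's flat top, on the riser's axis, 100 mm above the bench: the head's underside comes to rest here. After the click the head drops freely onto the shoulder and the push builds up again; 8 to 20 N kept up there is firm.
- stud_tip (a point): Top of the stud on the riser's axis, 8 mm wide, 130 mm above the bench. Four springy barbed tongues flare from it to 25 mm across, 9 mm above the shoulder. The head's lip meets them 15 mm above the shoulder and folds them in under a push growing to some 9 to 16 N; about 5 mm above it they spring out over the lip: the click, the push drops to little. Fits at any turn.
- pot: The planted pot: white ceramic, 142 mm across the rim, 125 mm tall, with a rosette of broad green leaves that reaches some 210 mm above the bench. Origin: centre of its underside; z up. It is the target of the nozzle: what counts is that the line of the nozzle, seen from above, runs over the middle of this pot.
- tray: Shallow green plastic tray, 180 by 160 mm, rim 16 mm high, floor and walls 3 mm thick, loose. Origin: centre of its underside, 180 mm side along its x.
- jar: Closed glass jar with a steel lid, 76 mm across, 115 mm tall. Origin: centre of its underside. Bystander.
- smallpot: Small empty terracotta pot, 84 mm across the rim, 78 mm tall. Origin: centre of its underside. Bystander.
- brush: Bench brush lying on the bench, handle towards its -x. Origin: under its middle. Bystander.
Things that resemble listed ones, but are neither listed nor needed, are in the scene too. Of the things that look like the head, the middle-sized one is meant.

How it is judged:
By the outcome, as a careful person would: the job done as asked, in the order asked, and still so for the second after the job is handed in, while the arm keeps its last pose, push and grip.
It also fails if it takes over 53 s, if anything falls off the work surface, if the arm or the gripper's body presses on something with over 40 N, if the wrist force passes 120 N, or if a joint passes its speed limit or range.

## Working session

There is one attempt and no reset: what is moved stays moved. The work goes in short steps, Python scripts to look and compute and a tool call to move; the robot and the scene stay as the last step left them, time stands still between calls to the robot, and variables do not carry over. Pictures are saved under pics/ and viewed, at most 10 in all, crops included, and the job is handed in when it is done.

Besides the shell and the picture viewer there is one more tool, called after "Call:" as name(argument=value, ...) on one line, values as JSON. send_rows: Moves the arm, as the interface text tells. Its arguments: {"type":"object","properties":{"increments":{"type":"array","items":{"type":"array"}},"fingers":{"type":"number"}},"required":["increments"]}

```bash
mkdir -p pics; cat > h.py <<'E'
from rig import *
import numpy as np, cv2
def cam(n, st=None):
    c=calibration(n); K=np.array([[c['fx'],0,c['cx']],[0,c['fy'],c['cy']],[0,0,1.]]); d=np.array(c['dist_coeffs'],float)
    if n=='wrist':
        st=st or observe(); T=np.eye(4); T[:3,:3]=np.array(st['tool_rot']); T[:3,3]=st['position']; M=T@np.array(c['T_tool_cam'])
    else:
        E=np.eye(4); E[:3,:3]=cv2.Rodrigues(np.array(c['rvec'],float))[0]; E[:3,3]=np.ravel(c['tvec']); M=np.linalg.inv(E)
    return K,d,M
def ray(C,uv):
    K,d,M=C; p=cv2.undistortPoints(np.array([[uv]],float),K,d)[0,0]; v=M[:3,:3]@np.array([p[0],p[1],1]); return M[:3,3],v/np.linalg.norm(v)
def atz(C,uv,z):
    o,v=ray(C,uv); return o+v*(z-o[2])/v[2]
def tri(obs):
    A=np.zeros((3,3));b=np.zeros(3); R=[ray(*x) for x in obs]
    for o,v in R:
        P=np.eye(3)-np.outer(v,v); A+=P; b+=P@o
    x=np.linalg.solve(A,b); return x,[round(1000*np.linalg.norm(np.cross(x-o,v)),1) for o,v in R]
def proj(C,X):
    K,d,M=C; E=np.linalg.inv(M); return cv2.projectPoints(np.array(X,float).reshape(-1,1,3),cv2.Rodrigues(E[:3,:3])[0],E[:3,3],K,d)[0].reshape(-1,2)
E
python3 - <<'E'
from h import *
s=observe();print(s['time'],s['position'],s['tool_rot'],s['force'])
for n in('scene','side','wrist'):
    im=grab_frame(n);cv2.imwrite(f'pics/{n}0.png',im); K,d,M=cam(n,s);print(n,M.round(3).tolist())
a=cv2.imread('pics/scene0.png');b=cv2.imread('pics/side0.png')
for n in('scene','side'):cv2.imwrite(f'pics/{n}0b.png',cv2.resize(cv2.imread(f'pics/{n}0.png'),(800,600),interpolation=cv2.INTER_CUBIC))
E
```

```text
0.0 [0.20179744 0.48441702 0.2494214 ] [[-9.23081777e-01  3.84602992e-01 -7.56302837e-04]
 [ 3.84603623e-01  9.23081224e-01 -1.05223710e-03]
 [ 2.93435410e-04 -1.26217771e-03 -9.99999160e-01]] [ 0.07409075 -0.23708196 -0.19500889]
scene [[0.4, 0.729, -0.556, 1.094], [0.917, -0.311, 0.252, -0.226], [0.011, -0.61, -0.792, 0.933], [0.0, 0.0, 0.0, 1.0]]
side [[0.886, -0.289, 0.362, 0.089], [-0.463, -0.561, 0.686, -0.849], [0.005, -0.775, -0.632, 0.871], [0.0, 0.0, 0.0, 1.0]]
wrist [[0.384, 0.889, 0.25, 0.138], [0.923, -0.37, -0.105, 0.511], [-0.001, 0.271, -0.963, 0.372], [0.0, 0.0, 0.0, 1.0]]
```

View pics/scene0b.png

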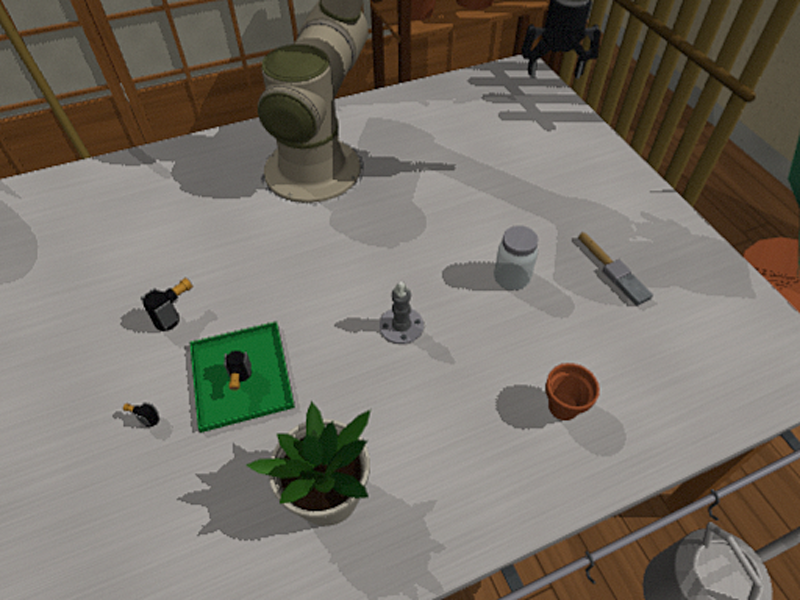

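View pics/side0b.png

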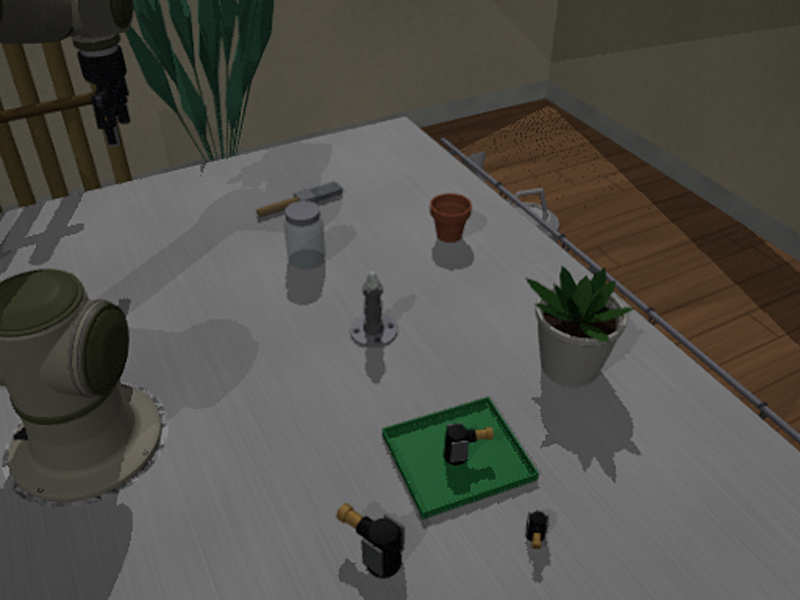

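Scene view: the look-alikes of the head are the large one at (163,305), the one in the tray at (237,365) and the small one at (147,413), in 800-px coordinates. The one in the tray is middle-sized, so I choose that. The riser is at (402,310) and the pot at (320,480). In the side view the head is at (458,443), the riser at (373,300) and the pot at (577,330).

```bash
python3 - <<'E'
import cv2,numpy as np
a=cv2.imread('pics/scene0.png');b=cv2.imread('pics/side0.png')
def t(i,x,y):return cv2.resize(i[y:y+60,x:x+80],(400,300),interpolation=cv2.INTER_CUBIC)
m=np.vstack([np.hstack([t(a,112,205),t(a,217,170)]),np.hstack([t(b,260,252),t(b,198,168)])])
m=cv2.convertScaleAbs(m,alpha=1.6,beta=10)
cv2.imwrite('pics/m1.png',m)
E
```

```text
(no output)
```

View pics/m1.png

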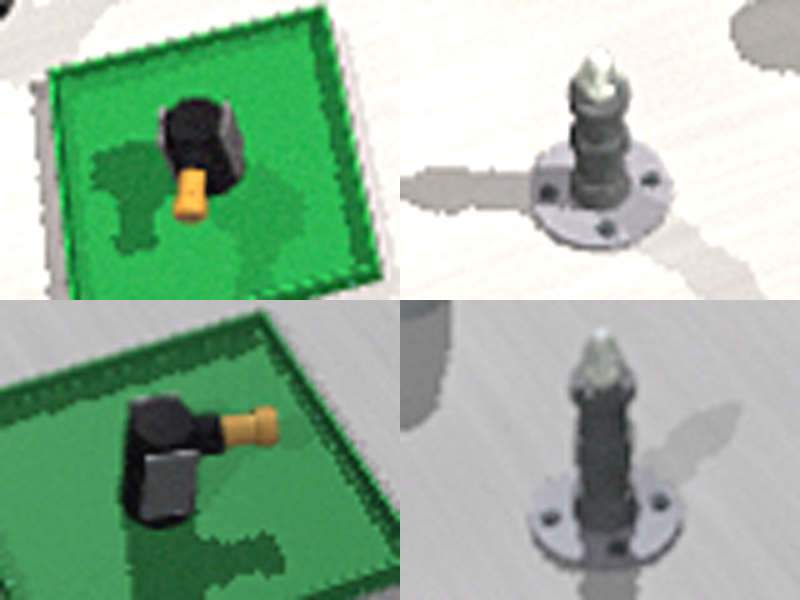

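```bash
python3 - <<'E'
from h import *
S=cam('scene');D=cam('side')
P={'headtop':((151.4,228.6),(292.6,276.4)),'noz':((149.8,247.4),(314.8,277)),'stud':((257,180.4),(238,174.4)),'flange':((257,208.4),(239.2,212.2)),'potrim':((205,299.5),(372,203.5))}
R={}
for k,(a,b) in P.items():
    x,e=tri([(S,a),(D,b)]);R[k]=x;print(k,x.round(4),e)
d=R['noz']-R['headtop'];print(np.degrees(np.arctan2(d[1],d[0])),np.hypot(*d[:2]))
d=R['potrim']-R['stud'];print('pot dir',np.degrees(np.arctan2(d[1],d[0])),np.hypot(*d[:2]))
# overlay check
for n,C in(('scene',S),('side',D)):
    im=cv2.imread(f'pics/{n}0.png');im=cv2.resize(im,None,fx=2,fy=2)
    t=np.linspace(0,2*np.pi,60)
    def circ(c,r,z):
        q=proj(C,np.c_[c[0]+r*np.cos(t),c[1]+r*np.sin(t),0*t+z]);cv2.polylines(im,[np.int32(q*2+.5)],True,(0,0,255),1)
    circ(R['potrim'],.071,.125);circ(R['stud'],.042,.006);circ(R['stud'],.0175,.1);circ(R['headtop'],.018,.059);circ(R['headtop'],.018,.003)
    x0,y0=(220,340) if n=='scene' else (400,300)
    cv2.imwrite(f'pics/ov_{n}.png',im[y0:y0+400,x0:x0+400])
a=cv2.imread('pics/ov_scene.png');b=cv2.imread('pics/ov_side.png')
cv2.imwrite('pics/ov.png',cv2.convertScaleAbs(np.hstack([a,b]),alpha=1.5,beta=10))
E
```

```text
headtop [ 0.483  -0.2814  0.0529] [np.float64(2.3), np.float64(2.3)]
noz [ 0.5314 -0.2994  0.043 ] [np.float64(2.4), np.float64(2.4)]
stud [0.4969 0.0217 0.1282] [np.float64(1.9), np.float64(1.9)]
flange [ 0.4975  0.0208 -0.0037] [np.float64(1.9), np.float64(1.9)]
potrim [ 0.7507 -0.212   0.108 ] [np.float64(2.6), np.float64(2.6)]
-20.4001316072971 0.05167275727325119
pot dir -42.640655698053536 0.34495804712399486
```

View pics/ov.png

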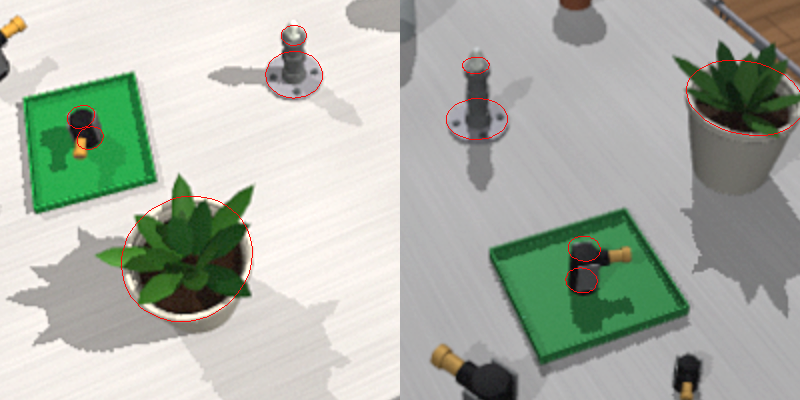

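The overlay fits the riser (0.497, 0.022) and the head (0.483, -0.281, yaw about -20°). The pot needs a closer look. I'll go above the head now.

Call:
send_rows(increments=[[[0.014,-0.038,-0.004],[0,0,0.002]],[[0.014,-0.038,-0.004],[0,0,0.002]],[[0.014,-0.038,-0.004],[0,0,0.002]],[[0.014,-0.038,-0.004],[0,0,0.002]],[[0.014,-0.038,-0.004],[0,0,0.002]],[[0.014,-0.038,-0.004],[0,0,0.002]],[[0.014,-0.038,-0.004],[0,0,0.002]],[[0.014,-0.038,-0.004],[0,0,0.002]],[[0.014,-0.038,-0.004],[0,0,0.002]],[[0.014,-0.038,-0.004],[0,0,0.002]],[[0.014,-0.038,-0.004],[0,0,0.002]],[[0.014,-0.038,-0.004],[0,0,0.002]],[[0.014,-0.038,-0.004],[0,0,0.002]],[[0.014,-0.038,-0.004],[0,0,0.002]],[[0.014,-0.038,-0.004],[0,0,0.002]],[[0.014,-0.038,-0.004],[0,0,0.002]],[[0.014,-0.038,-0.004],[0,0,0.002]],[[0.014,-0.038,-0.004],[0,0,0.002]],[[0.014,-0.038,-0.004],[0,0,0.002]],[[0.014,-0.038,-0.004],[0,0,0.002]]], fingers=0.0854)

```text
time: 2.15
position: [0.4822, -0.277, 0.1695]
tool_rot: [[-0.938, 0.348, -0.0], [0.348, 0.938, 0.0], [0.0, 0.0, -1.0]]
force: [0.3, -0.0, 0.2]
width: 0.0853
grasp_force: 0.0
```

Call:
send_rows(increments=[[[0,0,0],[0,0,0]],[[0,0,0],[0,0,0]],[[0,0,0],[0,0,0]]])

```text
time: 2.45
position: [0.4817, -0.2745, 0.17]
tool_rot: [[-0.938, 0.347, -0.0], [0.347, 0.938, 0.0], [0.001, 0.0, -1.0]]
force: [0.3, -0.1, -0.1]
width: 0.0856
grasp_force: 0.0
```

```bash
python3 - <<'E'
from h import *
s=observe();im=grab_frame('wrist');C=cam('wrist',s);np.savez('pics/w1.npz',K=C[0],d=C[1],M=C[2])
print(s['position'],s['q'],s['time'],s['tool_rot'][:2])
cv2.imwrite('pics/w1.png',im);print(proj(C,[[.483,-.2814,.059],[.483,-.2814,.003],[.5314,-.2994,.044]]))
cv2.imwrite('pics/w1b.png',cv2.resize(im,(800,600),interpolation=cv2.INTER_CUBIC))
E
```

```text
[ 0.48173718 -0.27454649  0.16997022] [-4.17888597e+01  2.57857569e+01  8.70039850e+01  5.31534664e-03
  6.72455935e+01 -1.11494758e+02] 2.45 [[-9.37912080e-01  3.46872841e-01 -4.02818504e-04]
 [ 3.46872650e-01  9.37912117e-01  4.74759484e-04]]
[[246.792723   197.55671543]
 [248.17897103 179.98358734]
 [247.47280284 249.7271121 ]]
```

View pics/w1b.png

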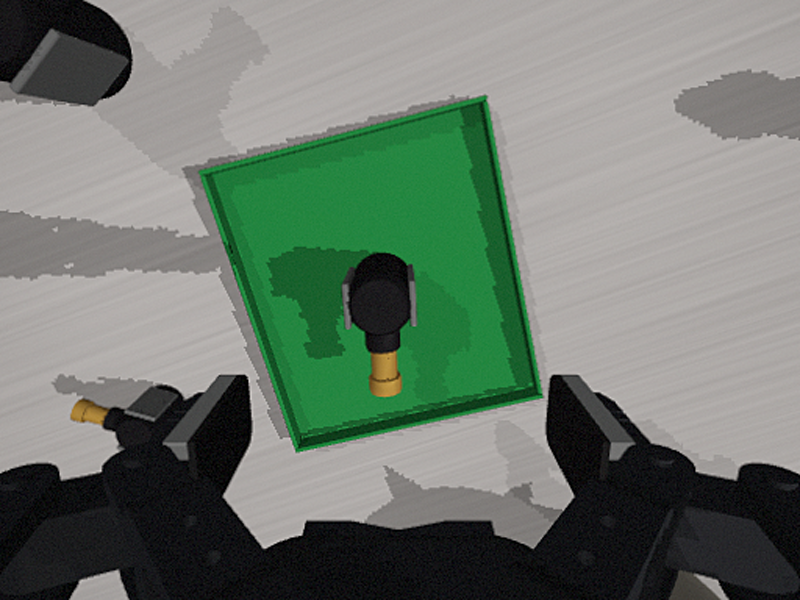

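The wrist view shows the top centre of the head at (380,307), its grip faces at x=347 and x=412, and the nozzle end at (385,387), all in 800-px coordinates. The fingers straddle it cleanly.

```bash
python3 - <<'E'
from h import *
S=cam('scene');D=cam('side');f=np.load('pics/w1.npz');W=(f['K'],f['d'],f['M'])
ht=(380*.64,307*.64);nz=(385*.64,387*.64)
a=atz(W,ht,.059);b=atz(W,nz,.044);print(a,b,np.degrees(np.arctan2(b[1]-a[1],b[0]-a[0])),np.hypot(*(b-a)[:2]))
x,e=tri([(S,(151.4,228.6)),(D,(292.6,276.4)),(W,ht)]);print(x,e)
y,e=tri([(S,(149.8,247.4)),(D,(314.8,277)),(W,nz)]);print(y,e);d=y-x;print(np.degrees(np.arctan2(d[1],d[0])))
o=observe();print(np.degrees(np.arctan2(o['tool_rot'][1][1],o['tool_rot'][0][1])))
E
```

```text
[ 0.48122547 -0.28369252  0.059     ] [ 0.52927591 -0.29958566  0.044     ] -18.302126982849266 0.05061064158138101
[ 0.4828045  -0.28262257  0.05369721] [np.float64(3.2), np.float64(1.7), np.float64(1.8)]
[ 0.5308471  -0.29958422  0.04258954] [np.float64(2.4), np.float64(2.5), np.float64(0.9)]
-19.44580110481081
69.71975983591774
```

Call:
send_rows(increments=[[[0,-0.004,-0.018],[0,0,0.01]],[[0,-0.004,-0.018],[0,0,0.01]],[[0,0,-0.018],[0,0,0]],[[0,0,-0.018],[0,0,0]],[[0,0,-0.018],[0,0,0]],[[0,0,-0.018],[0,0,0]],[[0,0,-0.012],[0,0,0]],[[0,0,-0.008],[0,0,0]],[[0,0,-0.006],[0,0,0]],[[0,0,0],[0,0,0]],[[0,0,0],[0,0,0]]])

```text
time: 3.6
position: [0.4822, -0.2835, 0.0365]
tool_rot: [[-0.944, 0.329, 0.001], [0.329, 0.944, -0.001], [-0.001, -0.0, -1.0]]
force: [-0.2, 0.9, 0.5]
width: 0.0854
grasp_force: 0.0
```

```bash
python3 - <<'E'
from h import *
s=observe();a=grab_frame('wrist');b=grab_frame('side')
print(s['position'],s['force'])
m=np.hstack([cv2.resize(a,(400,300),interpolation=3),cv2.resize(b[240:330,240:360],(400,300),interpolation=2)])
cv2.imwrite('pics/g1.png',cv2.convertScaleAbs(m,alpha=1.5))
E
```

```text
[ 0.48217126 -0.28353092  0.0365056 ] [-0.16738118  0.9251341   0.48461107]
```

View pics/g1.png

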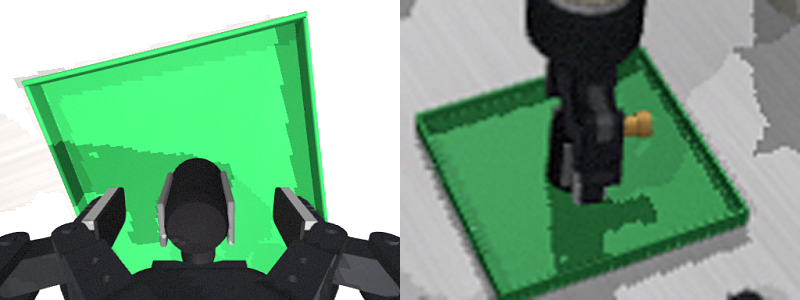

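The head is centred between the fingers (faces at 160 and 234, pads at about 125 and 273). Closing now.

Call:
send_rows(increments=[[[0,0,0],[0,0,0]],[[0,0,0],[0,0,0]],[[0,0,0],[0,0,0]],[[0,0,0],[0,0,0]],[[0,0,0],[0,0,0]],[[0,0,0],[0,0,0]],[[0,0,0],[0,0,0]],[[0,0,0],[0,0,0]],[[0,0,0],[0,0,0]],[[0,0,0],[0,0,0]]], fingers=0.0)

```text
time: 4.7
position: [0.4821, -0.2835, 0.0363]
tool_rot: [[-0.944, 0.329, 0.0], [0.329, 0.944, -0.0], [-0.001, -0.0, -1.0]]
force: [-0.9, -1.1, 5.5]
width: 0.0361
grasp_force: 60.3
```

```bash
python3 - <<'E'
from h import *
s=observe();print(s['position'],np.array(s['tool_rot']).round(3).tolist(),s['force'],s['width'],s['grasp_force'],s['time'])
E
```

```text
[ 0.48208345 -0.28352878  0.03626214] [[-0.944, 0.329, 0.0], [0.329, 0.944, -0.0], [-0.001, -0.0, -1.0]] [-0.85063912 -1.13226515  5.52992753] 0.036137134971547955 60.2646267414093 4.7
```

Call:
send_rows(increments=[[[0,0,0.005],[0,0,0]],[[0,0,0.01],[0,0,0]],[[0,0,0.02],[0,0,0]],[[0,0,0.025],[0,0,0]],[[0,0,0.025],[0,0,0]],[[0,0,0.025],[0,0,0]],[[0,0,0.025],[0,0,0]],[[0,0,0.02],[0,0,0]],[[0,0,0.01],[0,0,0]]])

```text
time: 5.6
position: [0.4822, -0.2835, 0.2032]
tool_rot: [[-0.945, 0.328, 0.002], [0.328, 0.945, -0.002], [-0.002, -0.001, -1.0]]
force: [-0.8, -0.2, -1.6]
width: 0.0365
grasp_force: 60.0
```

Call:
send_rows(increments=[[[0.0,0.006,0],[0,0,-0.02]],[[0.001,0.012,0],[0,0,-0.02]],[[0.001,0.018,0],[0,0,-0.026]],[[0.001,0.02,0],[0,0,-0.026]],[[0.001,0.02,0],[0,0,-0.026]],[[0.001,0.02,0],[0,0,-0.026]],[[0.001,0.02,0],[0,0,-0.026]],[[0.001,0.02,0],[0,0,-0.026]],[[0.001,0.02,0],[0,0,-0.026]],[[0.001,0.02,0],[0,0,-0.026]],[[0.001,0.02,0],[0,0,-0.026]],[[0.001,0.02,0],[0,0,-0.026]],[[0.001,0.02,0],[0,0,-0.026]],[[0.001,0.02,0],[0,0,-0.026]],[[0.001,0.02,0],[0,0,-0.026]],[[0.001,0.02,0],[0,0,-0.026]],[[0.0,0.012,0],[0,0,-0.004]],[[0.001,0.006,0],[0,0,0]],[[0,0.002,0],[0,0,0]],[[0,0,0],[0,0,0]]])

```text
time: 7.6
position: [0.4979, 0.0323, 0.2008]
tool_rot: [[-0.737, 0.676, -0.0], [0.676, 0.737, -0.0], [0.0, -0.0, -1.0]]
force: [0.6, -0.2, -1.2]
width: 0.0366
grasp_force: 59.9
```

Call:
send_rows(increments=[[[0,-0.003,0],[0,0,0]],[[0,0,0],[0,0,0]],[[0,0,0],[0,0,0]],[[0,0,0],[0,0,0]],[[0,0,0],[0,0,0]]])

```text
time: 8.1
position: [0.498, 0.0295, 0.201]
tool_rot: [[-0.737, 0.676, 0.0], [0.676, 0.737, -0.0], [-0.0, 0.0, -1.0]]
force: [-1.1, -0.6, -0.8]
width: 0.0364
grasp_force: 60.0
```

```bash
python3 - <<'E'
from h import *
s=observe();print(s['position'],np.array(s['tool_rot']).round(3).tolist(),s['force'],s['width'],s['grasp_force'],s['time'])
I={n:grab_frame(n) for n in('wrist','scene','side')}
for n in I: cv2.imwrite(f'pics/{n}2.png',I[n])
W=cam('wrist',s);np.savez('pics/w2.npz',K=W[0],d=W[1],M=W[2])
a=I['scene'][120:240,190:340];b=I['side'][105:225,170:320]
w=cv2.resize(I['wrist'],(400,300),interpolation=3)
big=lambda x:cv2.resize(x,(400,300),interpolation=2)
m=np.vstack([np.hstack([big(a[:112]),big(b[:112])]),np.hstack([w,cv2.resize(I['scene'][225:345,130:290],(400,300),interpolation=2)])])
m=np.vstack([np.hstack([cv2.resize(a,(400,320),interpolation=2),cv2.resize(b,(400,320),interpolation=2)]),np.hstack([cv2.resize(I['wrist'],(373,280)),cv2.resize(I['wrist'],(427,280))])])
cv2.imwrite('pics/m2.png',cv2.convertScaleAbs(m,alpha=1.6,beta=10))
E
```

```text
[0.49795115 0.02952959 0.20100969] [[-0.737, 0.676, 0.0], [0.676, 0.737, -0.0], [-0.0, 0.0, -1.0]] [-1.11568869 -0.56533746 -0.75005759] 0.03636443462755035 59.95394825935364 8.1
```

View pics/m2.png

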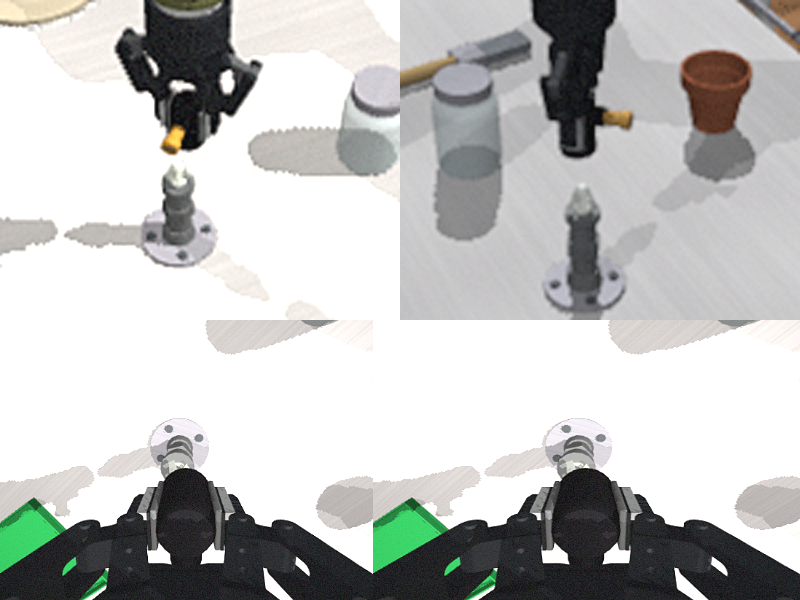

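Head held level with its yaw at -42.5°. In the scene tile the head is at (183,100) and the stud tip at (177,165); in the side tile they are at (577,150) and (582,187). I'll centre it and drop to a close hover, then take a relative measurement.

Call:
send_rows(increments=[[[-0.001,-0.004,-0.005],[0,0,0]],[[0,-0.004,-0.01],[0,0,0]],[[0,0,-0.005],[0,0,0]],[[0,0,0],[0,0,0]],[[0,0,0],[0,0,0]],[[0,0,0],[0,0,0]]])

```text
time: 8.85
position: [0.4971, 0.0216, 0.1812]
tool_rot: [[-0.737, 0.676, 0.001], [0.676, 0.737, -0.0], [-0.0, 0.0, -1.0]]
force: [0.1, -1.3, -1.2]
width: 0.0363
grasp_force: 60.0
```

```bash
python3 - <<'E'
from h import *
s=observe();p=np.array(s['position']);R=np.array(s['tool_rot']);print(p,s['force'],s['time'])
I={n:grab_frame(n) for n in('scene','side')}
T=[];t=np.linspace(0,2*np.pi,90)
for n,(x,y) in(('scene',(217,150)),('side',(198,135))):
    cv2.imwrite(f'pics/{n}3.png',I[n]);C=cam(n)
    im=cv2.resize(cv2.convertScaleAbs(I[n],alpha=1.6,beta=10),None,fx=5,fy=5,interpolation=2)
    def circ(c,r,z,col):
        q=proj(C,np.c_[c[0]+r*np.cos(t),c[1]+r*np.sin(t),0*t+z]);cv2.polylines(im,[np.int32(q*5+2)],True,col,1)
    circ(p,.018,p[2]-.033,(0,0,255))
    nz=p-.052*R[:,0]+[0,0,.008];q=proj(C,[nz])[0]*5+2;cv2.circle(im,tuple(np.int32(q)),4,(255,0,0),1)
    c=(.497,.0217);circ(c,.042,.006,(0,0,255));circ(c,.0175,.1,(0,0,255));circ(c,.004,.13,(0,0,255))
    T.append(im[y*5:y*5+330,x*5:x*5+400])
P=[]
for n,x,y in(('scene',163,282),('side',330,188)):
    P.append(cv2.resize(cv2.convertScaleAbs(cv2.imread(f'pics/{n}0.png')[y:y+54,x:x+80],alpha=1.6,beta=10),(400,270),interpolation=2))
cv2.imwrite('pics/m3.png',np.vstack([np.hstack(T),np.hstack(P)]))
E
```

```text
[0.49710373 0.02162678 0.18123262] [ 0.13766258 -1.34111207 -1.15667297] 8.85
```

View pics/m3.png

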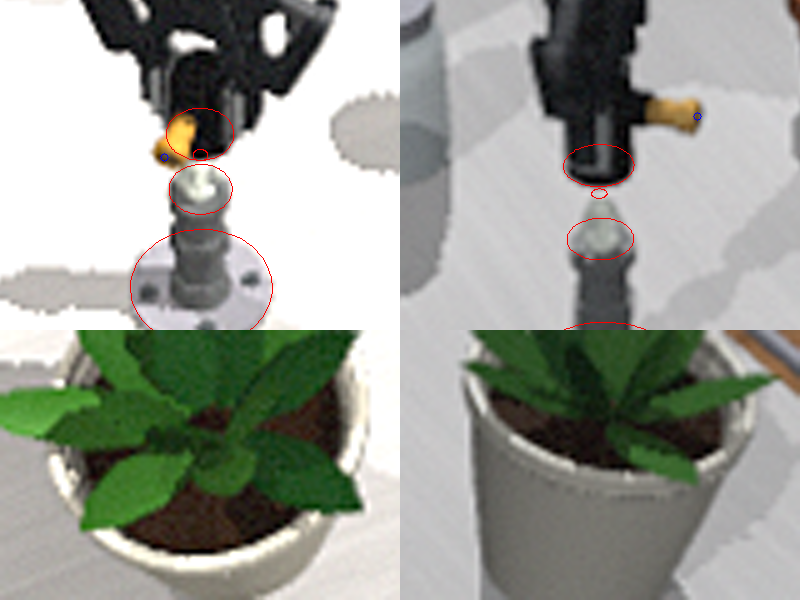

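The overlay (red) matches the held head in both views. The riser sits a few px lower and to the side, so I'll fit the riser and the pot rim to the extents I read off: flange, shoulder and rim edges.

```bash
python3 - <<'E'
from h import *
from scipy.optimize import least_squares
S=cam('scene');D=cam('side');f=np.load('pics/w2.npz');W=(f['K'],f['d'],f['M'])
t=np.linspace(0,2*np.pi,361)
def ext(C,c,r,z):
    q=proj(C,np.c_[c[0]+r*np.cos(t),c[1]+r*np.sin(t),0*t+z]);return dict(l=q[:,0].min(),r=q[:,0].max(),t=q[:,1].min(),b=q[:,1].max())
def g(u,o,s=5):return o+(u+.5)/s-.5
def fit(obs,x0,per=True):
    def res(x):return [ext(C,x,r,z)[k]-v for C,r,z,k,v in obs]
    s=least_squares(res,x0,loss='soft_l1');print(s.x.round(4),np.round(s.fun,1) if 0 else np.round(res(s.x),2));return s.x
ws=373/512
sc=[(S,.042,.006,'l',g(132,217)),(S,.042,.006,'r',g(271,217)),(S,.042,.006,'b',g(249,170)),(S,.0175,.1,'l',g(170,217)),(S,.0175,.1,'r',g(230,217))]
sd=[(D,.042,.006,'l',g(128,198)),(D,.042,.006,'r',g(283,198)),(D,.042,.006,'b',g(266,168)),(D,.0175,.1,'l',g(170,198)),(D,.0175,.1,'r',g(235,198))]
wr=[(W,.042,.006,'l',g(149,0,ws)),(W,.042,.006,'r',g(209,0,ws)),(W,.042,.006,'t',g(98,0,ws))]
for o in(sc,sd,wr,sc+sd,sc+sd+wr):r=fit(o,[.497,.0217])
ps=[(S,.071,.125,'l',g(48,163)),(S,.071,.125,'r',g(370,163)),(S,.071,.125,'b',g(242,282))]
pd=[(D,.071,.125,'l',g(64,330)),(D,.071,.125,'r',g(355,330)),(D,.071,.125,'b',g(148,188))]
for o in(ps,pd,ps+pd):
    p=fit(o,[.75,-.21]);d=p-r;print(np.degrees(np.arctan2(d[1],d[0])))
E
```

```text
[0.4988 0.0207] [-0.37  0.22 -0.02 -0.26  0.4 ]
[0.4957 0.0166] [ 0.19 -0.18  0.01 -0.19  0.18]
[0.4965 0.0186] [ 0.34 -0.34 -0.02]
[0.4978 0.0206] [-0.51  0.05 -0.28 -0.42  0.23  0.27 -0.19 -1.16 -0.13  0.21]
[0.4968 0.019 ] [-1.15 -0.59 -0.39 -1.1  -0.45  0.16 -0.27 -0.67 -0.24  0.11  0.78  0.11
 -0.09]
[ 0.7505 -0.2093] [-0.39  0.4  -0.04]
-41.98387884495874
[ 0.7496 -0.21  ] [-0.11  0.11 -0.02]
-42.17983182683261
[ 0.7502 -0.2094] [-0.47  0.31 -0.13 -0.05  0.14 -0.27]
-42.026289753599166
```

Riser about (0.497, 0.0195), aim about -42.1°. Correct by -2 mm in y and +0.3° of turn, hold, then go down until the stud is inside the mouth.

Call:
send_rows(increments=[[[0,-0.002,-0.004],[0,0,0.006]],[[0,0,-0.004],[0,0,0]],[[0,0,0],[0,0,0]],[[0,0,0],[0,0,0]],[[0,0,0],[0,0,0]],[[0,0,0],[0,0,0]],[[0,0,0],[0,0,0]],[[0,0,0],[0,0,0]],[[0,0,0],[0,0,0]],[[0,0,0],[0,0,0]],[[0,0,0],[0,0,0]],[[0,0,0],[0,0,0]]])

```text
time: 10.15
position: [0.4969, 0.0196, 0.173]
tool_rot: [[-0.741, 0.672, 0.0], [0.672, 0.741, -0.0], [-0.0, 0.0, -1.0]]
force: [-0.4, 0.0, -1.1]
width: 0.0365
grasp_force: 60.0
```

Call:
send_rows(increments=[[[0,0,-0.002],[0,0,0]],[[0,0,-0.003],[0,0,0]],[[0,0,-0.003],[0,0,0]],[[0,0,-0.003],[0,0,0]],[[0,0,-0.003],[0,0,0]],[[0,0,-0.003],[0,0,0]],[[0,0,-0.002],[0,0,0]],[[0,0,0],[0,0,0]],[[0,0,0],[0,0,0]]])

```text
time: 11.05
position: [0.497, 0.0196, 0.154]
tool_rot: [[-0.741, 0.672, 0.0], [0.672, 0.741, -0.0], [-0.0, 0.0, -1.0]]
force: [0.2, 0.8, -1.9]
width: 0.0361
grasp_force: 60.0
```

```bash
python3 - <<'E'
from h import *
I={n:grab_frame(n) for n in('scene','side')}
T=[cv2.resize(cv2.convertScaleAbs(I[n][y:y+60,x:x+50],alpha=2.2,beta=15),(400,480),interpolation=2) for n,x,y in(('scene',232,160),('side',213,150))]
cv2.imwrite('pics/m4.png',np.hstack(T))
E
```

```text
(no output)
```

View pics/m4.png

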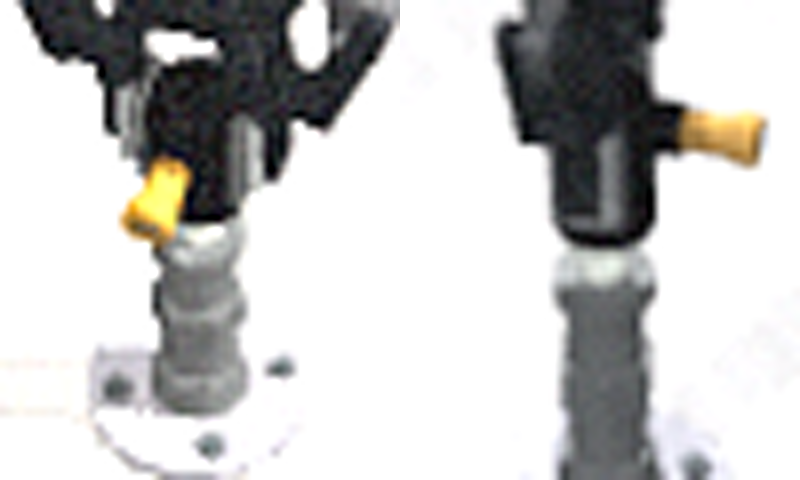

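The stud is in the mouth and the barrel and shoulder are coaxial in both views (side 604 against 605, scene about 197 against 199). Force is near zero. Pressing down.

Call:
send_rows(increments=[[[0,0,-0.001],[0,0,0]],[[0,0,-0.001],[0,0,0]],[[0,0,-0.001],[0,0,0]],[[0,0,-0.001],[0,0,0]],[[0,0,-0.001],[0,0,0]],[[0,0,-0.001],[0,0,0]],[[0,0,-0.001],[0,0,0]],[[0,0,-0.001],[0,0,0]],[[0,0,-0.001],[0,0,0]],[[0,0,-0.001],[0,0,0]],[[0,0,0],[0,0,0]]])

```text
time: 12.25
position: [0.4971, 0.0195, 0.1448]
tool_rot: [[-0.741, 0.672, 0.001], [0.672, 0.741, -0.001], [-0.001, 0.0, -1.0]]
force: [-4.6, -1.3, 8.6]
width: 0.0363
grasp_force: 61.4
```

Call:
send_rows(increments=[[[0,0,-0.001],[0,0,0]],[[0,0,-0.001],[0,0,0]],[[0,0,0],[0,0,0]]])

```text
time: 12.55
position: [0.4972, 0.0194, 0.1431]
tool_rot: [[-0.741, 0.672, 0.001], [0.672, 0.741, -0.001], [-0.001, 0.0, -1.0]]
force: [-5.6, -0.1, 11.1]
width: 0.0363
grasp_force: 61.7
```

A side force of -5.6 N in x shows the head is slightly too far in +x. Ease it 1 mm in -x and carry on.

Call:
send_rows(increments=[[[-0.001,0,0],[0,0,0]],[[0,0,0],[0,0,0]],[[0,0,0],[0,0,0]]])

```text
time: 12.85
position: [0.4969, 0.0195, 0.1431]
tool_rot: [[-0.741, 0.672, 0.003], [0.672, 0.741, -0.001], [-0.003, 0.002, -1.0]]
force: [-1.5, -1.0, 8.8]
width: 0.0361
grasp_force: 61.0
```

Call:
send_rows(increments=[[[0,0,-0.001],[0,0,0]],[[0,0,-0.001],[0,0,0]],[[0,0,0],[0,0,0]]])

```text
time: 13.15
position: [0.4967, 0.0194, 0.1412]
tool_rot: [[-0.741, 0.672, 0.003], [0.672, 0.741, -0.001], [-0.003, 0.001, -1.0]]
force: [-1.0, -1.0, 8.1]
width: 0.0367
grasp_force: 61.2
```

Call:
send_rows(increments=[[[0,0,-0.001],[0,0,0]],[[0,0,-0.001],[0,0,0]],[[0,0,0],[0,0,0]]])

```text
time: 13.45
position: [0.4966, 0.0194, 0.1389]
tool_rot: [[-0.741, 0.672, 0.002], [0.672, 0.741, -0.001], [-0.002, 0.001, -1.0]]
force: [-0.4, -1.4, 6.8]
width: 0.0361
grasp_force: 61.1
```

Call:
send_rows(increments=[[[0,0,-0.001],[0,0,0]],[[0,0,-0.001],[0,0,0]],[[0,0,0],[0,0,0]]])

```text
time: 13.75
position: [0.4958, 0.0197, 0.1356]
tool_rot: [[-0.741, 0.672, -0.0], [0.672, 0.741, 0.0], [0.0, -0.0, -1.0]]
force: [0.1, 0.6, -0.6]
width: 0.0361
grasp_force: 60.0
```

Call:
send_rows(increments=[[[0,0,-0.001],[0,0,0]],[[0,0,-0.001],[0,0,0]],[[0,0,0],[0,0,0]]])

```text
time: 14.05
position: [0.4958, 0.0197, 0.1337]
tool_rot: [[-0.741, 0.672, -0.0], [0.672, 0.741, 0.0], [0.0, -0.0, -1.0]]
force: [-0.3, 0.4, -0.7]
width: 0.0364
grasp_force: 60.0
```

The click came at about 0.137: the force dropped to zero. Continue to the shoulder and build up the push.

Call:
send_rows(increments=[[[0,0,-0.0005],[0,0,0]],[[0,0,-0.0005],[0,0,0]],[[0,0,0],[0,0,0]]])

```text
time: 14.35
position: [0.496, 0.0196, 0.1332]
tool_rot: [[-0.741, 0.672, 0.0], [0.672, 0.741, -0.0], [-0.0, 0.0, -1.0]]
force: [-1.7, -0.1, 3.5]
width: 0.0364
grasp_force: 60.6
```

Call:
send_rows(increments=[[[0,0,-0.0005],[0,0,0]],[[0,0,0],[0,0,0]]])

```text
time: 14.55
position: [0.496, 0.0196, 0.1332]
tool_rot: [[-0.741, 0.672, 0.0], [0.672, 0.741, -0.0], [-0.0, 0.0, -1.0]]
force: [-4.2, 0.7, 8.8]
width: 0.0361
grasp_force: 61.4
```

Call:
send_rows(increments=[[[-0.0003,0,-0.0005],[0,0,0]],[[0,0,0],[0,0,0]],[[0,0,0],[0,0,0]],[[0,0,0],[0,0,0]]])

```text
time: 14.95
position: [0.4959, 0.0196, 0.1332]
tool_rot: [[-0.741, 0.672, 0.001], [0.672, 0.741, -0.0], [-0.001, 0.001, -1.0]]
force: [-3.7, 1.0, 12.1]
width: 0.0363
grasp_force: 61.8
```

Call:
send_rows(increments=[[[0,0,0],[0,0,0]],[[0,0,0],[0,0,0]],[[0,0,0],[0,0,0]],[[0,0,0],[0,0,0]],[[0,0,0],[0,0,0]]])

```text
time: 15.45
position: [0.4959, 0.0196, 0.1332]
tool_rot: [[-0.741, 0.672, 0.001], [0.672, 0.741, -0.0], [-0.001, 0.001, -1.0]]
force: [-5.6, -0.0, 12.4]
width: 0.0363
grasp_force: 61.8
```

```bash
python3 - <<'E'
from h import *
I={n:grab_frame(n) for n in('scene','side')}
s=observe();print(s['force'],s['position'])
T=[cv2.resize(cv2.convertScaleAbs(I[n][y:y+h,x:x+w],alpha=1.8,beta=15),(400,400),interpolation=2) for n,x,y,w,h in(('scene',150,150,180,180),('side',213,150,60,60))]
cv2.imwrite('pics/m5.png',np.hstack(T))
E
```

```text
[-4.18514414  0.83363984 12.93439917] [0.49594472 0.01960687 0.13319525]
```

View pics/m5.png

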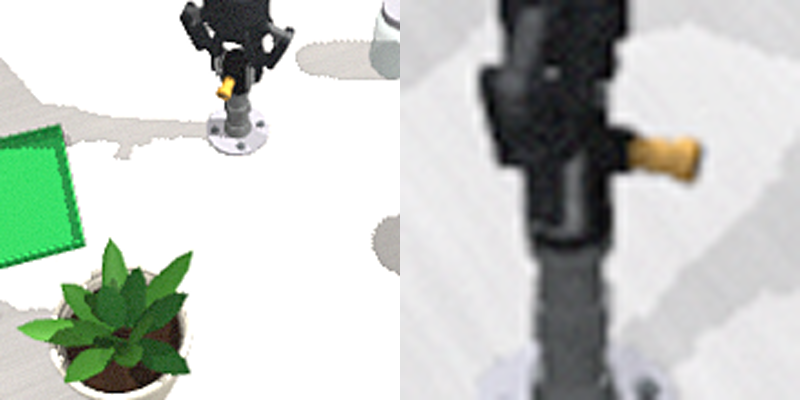

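The head sits flush on the shoulder with no white showing, aimed at the pot. The push is steady at about 12.5 N and the grip is 61 N. Handing in.

```bash
python3 -c "
from rig import *
print(hand_in())"
```

```text
the job is handed in; nothing more can be done
None
```

The spray head clicked home and sits flush on the riser's shoulder, aimed within about half a degree of the planted pot's middle by my measurements. I handed it in still gripped at about 61 N and pressed down at about 12.5 N, roughly 15.5 s into the 53 s limit.

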